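# Ready the autoclave tray: snap the tip box shut, vent the bottle cap and hold it

### The arm

A 6-joint arm with a two-finger parallel gripper is mounted at the origin on a cart in front of the work surface, level with it; the furniture and walls round the work are solid. World frame = base frame: x ahead of the robot, y to its left, z up, the work surface at z = 0. Lengths are in m, angles in rad, forces in N, time in s.
With the tool pointing down it reaches from about 0.35 to 0.875 m from the base axis. Payload 15.5 kg.
Tool frame: the origin (TCP) lies at the very end of the fingers, on their centre line; the grasp point (between the pads) lies 19 mm behind it; z points along the fingers, y is the line along which they close (so a half turn about z gives the same grasp; the last joint's range is limited). The gripper opens to 85 mm and grips with 20 to 120 N. Pads are 22 mm wide; open, the fingers measure 114 mm over their backs; the gripper's body (76 mm by 85 mm) begins 54 mm behind the grasp point. The pads swing forward as they close: fully open they stand 13 mm farther back than shut.
Start: joints at [-1.341, 0.494, 1.345, -0, 1.302, -0.096], TCP at [0.2, -0.592, 0.231] pointing down, gripper open.
Joint ranges: [-2.91, 2.91], [-0.82, 2.16], [0.22, 2.67], [-1.22, 4.37], [0.12, 2.79], [-3.08, 3.08]. Speed limits (rad/s): [1.89, 1.89, 2.57, 3.01, 3.01, 3.01].

### API

Orientations are given as a unit quaternion [x, y, z, w].
In Python, from rig import arm, eyes gives the robot as it stands.
- The arm moves only by the tool jog_arm, never from a script. Its arguments are lists of equal length, an entry for each row: "fingers": the closure, from -1 (fully open) to 1 (shut); "travel": the shift along the tool's x, y, z in cm, a list of three; "spin": the turn about the tool's z in degrees. In form: {"fingers": [fingers, ...], "travel": [[tx, ty, tz], ...], "spin": [spin, ...]}. A call has 1 to 20 rows; each row is the pose to reach, as a shift and turn from the pose commanded when the call began, along the tool's axes at that moment; what a row does not reach only later rows make up. A row lasts 1/8 s, in which the tool goes at most 62.5 mm and 10.7 degrees, less where a joint would pass 70% of its speed; a pose out of reach is approached as far as the arm can. A call with a gripper value outside its range is refused whole. The fingers move at their own pace and stop on an object; the grip force is fixed at half the most. Time passes only in rows, so rows that repeat a pose let the fingers close. It gives the time, the measured TCP pose, the force, the opening and the grip force at its end, in the units of the state.
- arm.get_state(): the state, without advancing time (a new reading comes with each control period).
- eyes.grab_frame(name): name is "scene" or "top"; returns a dict with "frame" (420x560x3 uint8, red, green, blue), "mtx" (3x3 intrinsics, pixels), "rvec" (rotation vector, rad) and "tvec" (3), from world to camera coordinates, as OpenCV has them. Camera axes: x right, y down, z forward; pixel columns grow to the right and rows downward; lengths in m; the calibration is good to about 2 mm. A picture is of the moment at which its call begins. There is no depth.
- arm.job_done(): hands the job in; it is judged then, once.
Trained networks look in a picture, given as the dict that the camera call returned (one of the last four; its "shot" number tells which), for a name from the list of things; names that differ only in an ending like _2 or _b are one class to them, and where a whole thing is asked for, a point or a joint stands for the part that bears it (a point fixed in the world has none). Each returns a list of dicts, best first, with "p" (0 to 1); they miss things now and then, are a little off and sometimes report something else, mostly with a low value. They report only what shows in the picture. A call takes as long as a camera call. They do not tell look-alikes from the thing itself.
- eyes.spot_in(picture, target): "centre" ([x, y, z] in m, in world coordinates, good to about 4 mm: the middle of the surface that is visible of it).
- eyes.cut_out(picture, target): "mask" (420x560 bool, what is visible of it).
- eyes.place_of(picture, target): "centre" ([x, y, z] in m, in world coordinates, good to about 4 mm: a listed point, or the origin of a listed thing).
The state is a dict: "time_s": time; "joint_pos": joint angles; "qvel": joint speeds; "effort": joint torques, N m; "tool_pos": TCP position; "tool_rot": TCP orientation; "wrist_force": force on the tool from outside, world axes, zero at the start; "wrist_torque": the same for the moment, N m; "gripper_width": opening from 0.0 (shut) to 1.0 (fully open); "finger_force": force on a finger pad.
Only numpy, scipy, OpenCV 4.12 (cv2) and the standard library are available. Lean on these libraries where they do the work, as an engineer would, in place of code of your own. Each camera call takes 0.05 s, during which the arm holds its last target. There are 200 camera calls.

### The job

Get this tray ready for the autoclave: press the tip box's hinged lid down until it snaps shut past its catch, so that the tips stay covered. Then screw the blue cap of the square bottle all the way down until it bottoms out, and back it off a quarter turn so that the bottle can vent. Finish while still gripping the cap at that setting, so that I can tape it; do not let go, and do not disturb the other things on the bench.

Things in the scene. Friction and masses are not known exactly. Their poses are not given: they have to be found in the camera images.
- tray: Shallow stainless tray with an open top, 220 x 320 mm, walls 32 mm high, 3 mm sheet; it is heavy and stays put. Origin: centre of its underside; its y axis runs along the long side. The tip box stands in it at about y = -0.07, the wire rack with the bottle at about y = +0.095.
- tip_box: Blue pipette tip box, 90 (x) x 120 (y) x 67 mm high with its lid shut; it stays put. Origin: centre of its underside, z up; -x is its front, facing the robot. The clear lid, 26 mm deep, has a flat top (x = -0.040 to 0.042) at z = 0.067 when shut and is hinged along y at the back, at x = 0.043, z = 0.040. A sprung blue catch sits mid-front at x = -0.047, up to z = 0.054.
- tip_box_lid (a joint): Opening angle of the tip box lid, rad: 0 is shut, larger is further open (front edge rises). Starts 0.25 to 0.55 open and stays where it is left. Swung down lightly, it comes to rest ajar on its catch at about 0.10; a push of 5 to 12 N on top, mid-width, 50 to 70 mm in front of the hinge, takes it past the catch (at about 0.06), and it then snaps shut to 0 and stays.
- cap_grip (a point): Centre (on the axis, half-way up) of the bottle's blue ribbed screw cap: 40 mm diameter, 26 mm high, axis vertical, flat top 13 mm above this point. A white pen tick on top runs from the middle to the rim along this point's x axis. The cap is already started on the bottle's thread.
- cap_screw (a joint): Turn of the blue cap on its thread, rad: 0 is bottomed out (a hard stop); positive is counter-clockwise seen from above, that is unscrewed. A quarter turn is 1.57. Starts 2.4 to 4.0 from the bottom. The cap sinks 0.64 mm per rad on the way down, turns with about 0.06 N m and stays where it is left.
- bottle_cap: The same blue cap as a body; origin: centre of its underside, z up.
- tape_roll: Cream-coloured roll of indicator tape on a cardboard core, lying flat, 100 mm outer, 62 mm inner diameter, 19 mm high; leave alone. Origin: centre of its underside.
- lab_notebook: Dark blue notebook lying flat, 105 x 152 x 14 mm; leave alone. Origin: centre of its underside.
- pipette_1000: White adjustable pipette with blue plunger lying on the bench, 237 mm long; leave alone. Origin: centre of its underside.
- petri_1: Amber petri dish, 84 mm diameter, 6 mm high; leave alone. Origin: centre of its underside.
- rack: Wire rack with two cells, 148 (x) x 75 (y) x 52 mm; it stays put. Origin: centre of its underside. The cell at x = -0.036 holds the clear square bottle (64 x 64 mm, body to 0.096 high, sloping shoulder to 0.110, then the cap) close enough that it cannot turn or shift. The cell at x = +0.036 holds a small round bottle with black cap, top at 0.091.
Not all that is in view belongs to the job. Of the things that look like the rack, the largest one is meant.

How it is judged:
On the way, in this order (a step that is already met when the one before it is completed fails the run):
1. the tip box lid is snapped shut past its catch (value of joint tip_box_lid below 0.03 rad), for 0.2 s.
2. the cap is screwed down until it bottoms out, the lid still shut (value of joint cap_screw below 0.08 rad and value of joint tip_box_lid below 0.03 rad), for 0.1 s.
At the end, for the whole second after the job is handed in: The tip box lid is shut within 0.03 rad; the cap, after having bottomed out (within 0.08 rad), stands backed off 1.57 rad within 0.3 rad and at rest; the gripper still holds the cap, the middle of its pads within 30 mm of the cap's centre and pressing with more than 5 N (value of joint tip_box_lid below 0.03 rad and value of joint cap_screw between 1.27 and 1.87 rad and velocity of joint cap_screw between -0.1 and 0.1 rad/s and contact force between the fingers and bottle_cap above 5 N and distance between the grasp point and cap_grip below 0.03 m); the arm keeps its last pose, push and grip.
It fails at once if another thing on the bench was pushed more than 20 mm (distance of any of tape_roll, lab_notebook, pipette_1000, petri_1 from where it was at the start of the episode above 0.02 m).
It also fails if it takes over 61 s, if anything falls off the work surface, if the arm or the gripper's body presses on something with over 40 N, if the wrist force passes 120 N, or if a joint passes its speed limit or range.

## Working session

There is one attempt and no reset: what is moved stays moved. The work goes in short steps, Python scripts to look and compute and a tool call to move; the robot and the scene stay as the last step left them, time stands still between calls to the robot, and variables do not carry over. Pictures are saved under pics/ and viewed, at most 10 in all, crops included, and the job is handed in when it is done.

Besides the shell and the picture viewer there is one more tool, called after ">>>" as a command line: name --pt "numbers of a row" for each row, then --argument value for the rest. jog_arm: Moves the arm, as the interface text tells. Its arguments: {"type":"object","properties":{"fingers":{"type":"array","items":{"type":"number"}},"travel":{"type":"array","items":{"type":"array","items":{"type":"number"}}},"spin":{"type":"array","items":{"type":"number"}}},"required":["fingers","travel","spin"]}

```bash
mkdir -p pics; cat > h.py <<'E'
from rig import arm, eyes
import numpy as np, cv2
def save(f,n): cv2.imwrite('pics/'+n,f['frame'][:,:,::-1])
def proj(f,P): return cv2.projectPoints(np.array(P,float).reshape(-1,1,3),np.array(f['rvec'],float),np.array(f['tvec'],float),np.array(f['mtx'],float),None)[0].reshape(-1,2)
def ray(f,uv,z):
    R=cv2.Rodrigues(np.array(f['rvec'],float))[0];t=np.array(f['tvec'],float).ravel()
    d=R.T@np.linalg.inv(f['mtx'])@np.array([uv[0],uv[1],1.]);c=-R.T@t
    return c+d*(z-c[2])/d[2]
E
python3 - <<'E'
from h import *
for c in ['scene','top']:
    f=eyes.grab_frame(c);save(f,c+'1.png')
    for n in ['tip_box','rack','cap_grip','tray','bottle_cap']:
        print(c,n,[(np.round(d['centre'],3).tolist(),round(d['p'],2)) for d in eyes.place_of(f,n)][:4])
s=arm.get_state();print(s)
E
```

```text
scene tip_box [([0.588, -0.022, 0.004], 0.55)]
scene rack [([0.382, 0.284, -0.004], 0.94), ([0.8, -0.063, 0.003], 0.71), ([0.566, 0.15, 0.009], 0.58)]
scene cap_grip [([0.766, -0.061, 0.104], 0.65), ([0.352, 0.284, 0.106], 0.64), ([0.532, 0.152, 0.136], 0.47)]
scene tray [([0.573, 0.058, -0.0], 0.92)]
scene bottle_cap [([0.353, 0.284, 0.096], 0.56), ([0.527, 0.152, 0.125], 0.44), ([0.769, -0.058, 0.092], 0.37)]
top tip_box [([0.588, -0.023, 0.001], 0.58)]
top rack [([0.798, -0.062, -0.002], 0.81), ([0.377, 0.284, 0.004], 0.76), ([0.568, 0.151, 0.005], 0.62)]
top cap_grip [([0.351, 0.286, 0.101], 0.55), ([0.769, -0.063, 0.099], 0.5)]
top tray [([0.575, 0.057, 0.004], 0.8)]
top bottle_cap [([0.527, 0.15, 0.124], 0.64), ([0.352, 0.285, 0.092], 0.45), ([0.771, -0.059, 0.096], 0.42)]
{'time_s': 0.6, 'joint_pos': array([-1.34053478e+00,  4.93573410e-01,  1.34549548e+00, -1.90948487e-05,
        1.30249829e+00, -9.54727496e-02]), 'qvel': array([-4.75484713e-04,  6.22887205e-04,  5.90378850e-05,  1.95401906e-03,
       -9.35464039e-05,  1.08316744e-03]), 'effort': array([-4.25105818e-04, -8.81672215e+01, -3.84154701e+01, -2.28190527e-05,
        9.89747241e-04,  1.42397982e-05]), 'tool_pos': array([ 0.20001714, -0.59213476,  0.23129504]), 'tool_rot': array([ 9.86766027e-01,  1.62150574e-01, -8.32716018e-06,  1.33290952e-05]), 'wrist_force': array([-0.00717453, -0.50193277,  0.04675373]), 'wrist_torque': array([ 0.03267871, -0.04073646,  0.01024508]), 'finger_force': 0.0, 'gripper_width': 1.0028851188806795}
```

View pics/scene1.png

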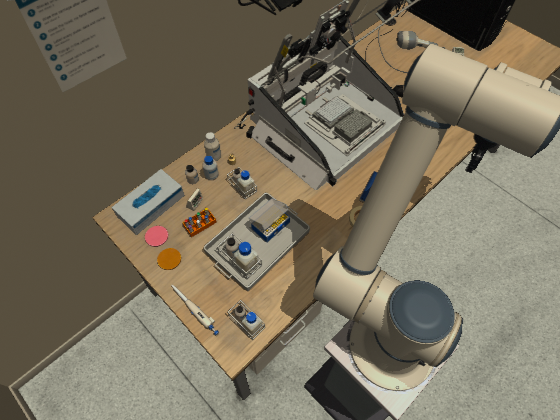

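View pics/top1.png

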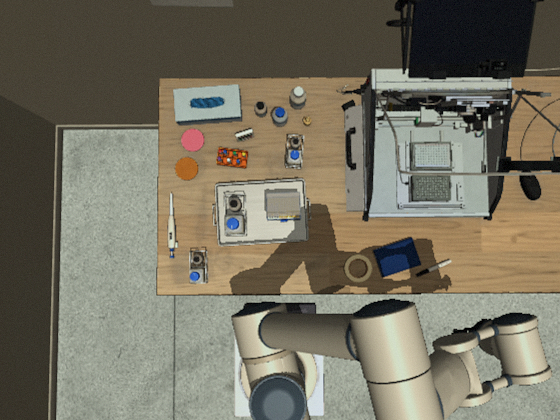

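The tray holds the tip box (top view, around 283,205) and the largest rack with the target blue cap (232,224). The other two racks are look-alikes. Next I refine the cap, the yaw and the box position.

```bash
python3 - <<'E'
from h import *
ims=[]
for c in ['scene','top']:
    f=eyes.grab_frame(c)
    for d in eyes.cut_out(f,'bottle_cap'):
        m=d['mask'].astype(bool);ys,xs=np.nonzero(m);uv=(xs.mean(),ys.mean())
        print(c,'cap',np.round(uv,1),len(xs),ray(f,uv,0.143).round(4),round(d['p'],2))
    for n,z in [('tray',0.03),('tip_box',.06),('rack',.05)]:
        for d in eyes.cut_out(f,n):
            m=d['mask'].astype(np.uint8);cs=max(cv2.findContours(m,0,2)[0],key=cv2.contourArea)
            P=np.array([ray(f,p,z)[:2] for p in cs[:,0].astype(float)],np.float32)
            print(c,n,[np.round(v,3) for v in cv2.minAreaRect(P)],round(d['p'],2))
    p=proj(f,[[.57,.06,.05]])[0].astype(int);w=65
    ims.append(cv2.resize(f['frame'][p[1]-w:p[1]+w,p[0]-w:p[0]+w],(400,400),interpolation=cv2.INTER_CUBIC));print(c,p)
cv2.imwrite('pics/crop.png',np.hstack(ims)[:,:,::-1])
E
```

```text
scene cap [244.6 174.8] 68 [ 0.7452 -0.0396  0.143 ] 0.63
scene tip_box [array([ 0.588, -0.016]), array([0.119, 0.16 ]), np.float64(4.811)] 0.69
scene rack [array([0.56 , 0.154]), array([0.095, 0.164]), np.float64(89.192)] 0.79
scene rack [array([ 0.783, -0.051]), array([0.083, 0.133]), np.float64(77.638)] 0.75
scene rack [array([0.376, 0.289]), array([0.119, 0.063]), np.float64(2.055)] 0.56
scene rack [array([0.564, 0.129]), array([0.038, 0.051]), np.float64(48.036)] 0.48
scene [257 235]
top cap [232.3 223.8] 121 [0.5264 0.1496 0.143 ] 0.65
top cap [194.  275.7] 58 [0.3545 0.2769 0.143 ] 0.5
top cap [294.1 155.1] 63 [ 0.7577 -0.0593  0.143 ] 0.46
top cap [357.1 268.2] 389 [ 0.3757 -0.266   0.143 ] 0.31
top tray [array([0.572, 0.056]), array([0.233, 0.352]), np.float64(3.147)] 0.84
top tray [array([0.564, 0.152]), array([0.151, 0.079]), np.float64(0.089)] 0.29
top tip_box [array([ 0.589, -0.019]), array([0.102, 0.124]), np.float64(1.918)] 0.87
top rack [array([0.562, 0.15 ]), array([0.149, 0.078]), np.float64(0.089)] 0.89
top rack [array([ 0.787, -0.061]), array([0.057, 0.116]), np.float64(89.449)] 0.82
top rack [array([0.378, 0.282]), array([0.116, 0.067]), np.float64(0.229)] 0.8
top [260 212]
```

View pics/crop.png

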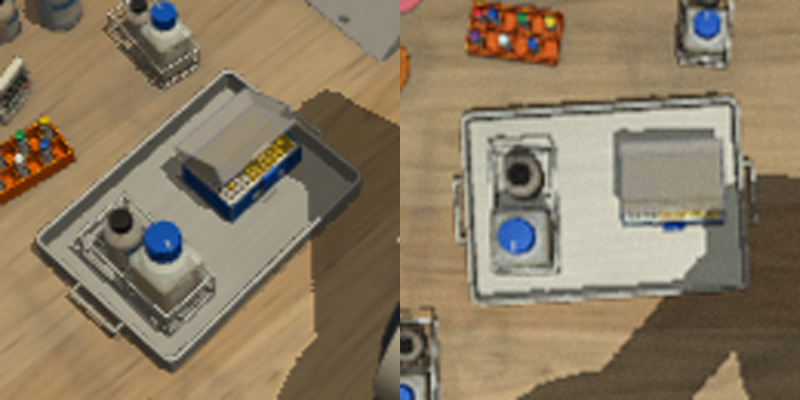

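Cap at (0.527, 0.150), tip box at (0.588, -0.021) with its yaw about 2°, and the lid well ajar. Moving above the lid with the fingers shut.

>>> jog_arm --fingers '[1,1,1,1,1,1,1,1,1,1,1,1,1,1,1,1]' --pt "4 -3 0" --pt "8 -6.2 0" --pt "12 -9.4 0" --pt "16 -12.5 0" --pt "20 -15.6 0" --pt "24 -18.7 0" --pt "28 -21.9 0" --pt "32 -25 0" --pt "36 -28.1 0" --pt "40 -31.2 0" --pt "44 -34.3 0" --pt "48 -37.5 0" --pt "52 -40.6 0" --pt "53.9 -42.1 0" --pt "53.9 -42.1 0" --pt "53.9 -42.1 0" --spin '[1,2,4,6,8,10,12,14,16,17,18,18.7,18.7,18.7,18.7,18.7]'

```text
time_s: 3.1
tool_pos: [0.5756, -0.0212, 0.2312]
tool_rot: [1.0, -0.0, -0.0, 0.0]
wrist_force: [0.8, -0.9, 0.0]
gripper_width: -0.001
finger_force: 0.0
```

>>> jog_arm --fingers '[1,1,1,1,1,1,1,1,1,1]' --pt "0 0 4" --pt "0 0 8" --pt "0 0 10" --pt "0 0 11" --pt "0 0 12" --pt "0 0 13" --pt "0 0 14" --pt "0 0 14.6" --pt "0 0 15" --pt "0 0 15" --spin '[0,0,0,0,0,0,0,0,0,0]'

```text
time_s: 4.35
tool_pos: [0.5759, -0.0207, 0.0811]
tool_rot: [1.0, -0.0, -0.0, -0.0]
wrist_force: [1.5, 0.1, 0.4]
gripper_width: -0.003
finger_force: 0.0
```

>>> jog_arm --fingers '[1,1,1,1,1,1]' --pt "0 0 0.4" --pt "0 0 0.7" --pt "0 0 0.9" --pt "0 0 1.1" --pt "0 0 1.2" --pt "0 0 1.2" --spin '[0,0,0,0,0,0]'

```text
time_s: 5.1
tool_pos: [0.576, -0.0208, 0.0695]
tool_rot: [1.0, -0.0, 0.0, 0.0]
wrist_force: [-2.9, -0.4, 6.7]
gripper_width: 0.002
finger_force: 3.0
```

>>> jog_arm --fingers '[1,1]' --pt "0 0 0.1" --pt "0 0 0.1" --spin '[0,0]'

```text
time_s: 5.35
tool_pos: [0.5759, -0.0208, 0.0691]
tool_rot: [1.0, -0.0, 0.0, 0.0]
wrist_force: [-6.7, 0.1, 19.3]
gripper_width: 0.0
finger_force: 9.5
```

```bash
python3 - <<'E'
from h import *
f=eyes.grab_frame('scene');print(arm.get_state()['wrist_force'],arm.get_state()['tool_pos'])
p=proj(f,[[.588,-.02,.05]])[0].astype(int);w=45
cv2.imwrite('pics/lid.png',cv2.resize(f['frame'][p[1]-w:p[1]+w,p[0]-w:p[0]+w],(450,450),interpolation=cv2.INTER_CUBIC)[:,:,::-1])
E
```

```text
[-6.86134546  0.89347862 19.43618626] [ 0.57589453 -0.02076478  0.06911004]
```

View pics/lid.png

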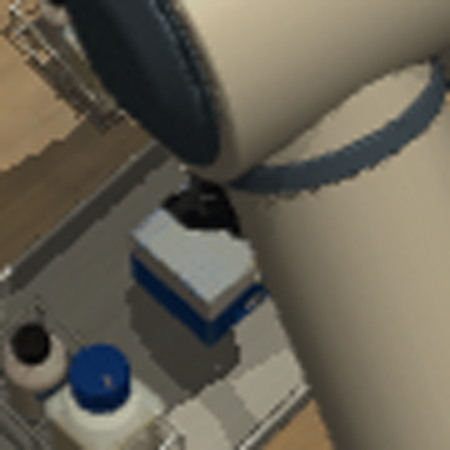

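The lid is shut (19 N for 0.4 mm, stiff; the picture shows it closed). Lifting, then over to the cap, unwinding the wrist.

>>> jog_arm --fingers '[1,0.5,-1,-1,-1,-1,-1,-1,-1,-1,-1,-1,-1]' --pt "0 0 -3" --pt "0 0 -8" --pt "0 0 -13" --pt "-0.5 -2 -15" --pt "-1.2 -4 -15" --pt "-2 -7 -15" --pt "-3 -10 -15" --pt "-4 -13 -15" --pt "-4.9 -16 -15" --pt "-4.9 -17.1 -15" --pt "-4.9 -17.1 -15" --pt "-4.9 -17.1 -15" --pt "-4.9 -17.1 -15" --spin '[0,0,-10,-20,-30,-40,-50,-60,-70,-80,-90,-100,-100]'

```text
time_s: 7.02
tool_pos: [0.5271, 0.1503, 0.2183]
tool_rot: [0.643, 0.766, 0.0, 0.0]
wrist_force: [-0.1, -0.5, 0.7]
gripper_width: 1.0
finger_force: 0.0
```

```bash
python3 - <<'E'
from h import *
f=eyes.grab_frame('scene');f2=eyes.grab_frame('top')
for n in ['cap_grip','bottle_cap']: print([(np.round(d['centre'],3).tolist(),round(d['p'],2)) for q in (f,f2) for d in eyes.place_of(q,n)])
save(f,'s2.png');s=arm.get_state();print(s['joint_pos'],s['tool_pos'],s['tool_rot'])
p=proj(f,[[.588,-.02,.05]])[0].astype(int);w=65
cv2.imwrite('pics/lid2.png',cv2.resize(f['frame'][p[1]-w:p[1]+w,p[0]-w:p[0]+w],(500,500),interpolation=cv2.INTER_CUBIC)[:,:,::-1])
E
```

```text
[([0.533, 0.15, 0.135], 0.65), ([0.354, 0.284, 0.104], 0.45), ([0.766, -0.062, 0.1], 0.46)]
[([0.352, 0.284, 0.095], 0.63), ([0.526, 0.151, 0.127], 0.62), ([0.772, -0.058, 0.098], 0.49)]
[ 1.68658655e-01  3.99514206e-01  1.55365802e+00 -2.05105709e-05
  1.18837424e+00 -3.29319186e-03] [0.527067   0.15019838 0.21828712] [6.43772756e-01 7.65216726e-01 1.14757480e-05 2.21877542e-05]
```

View pics/lid2.png

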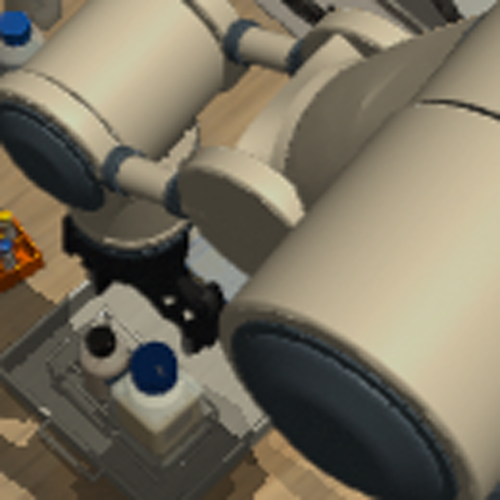

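>>> jog_arm --fingers '[-1,-1,-1,-1,-1,-1,-1,-1,-1,-1,-1,-1,-1,-1,-1]' --pt "0 0.1 0" --pt "0 0.1 0" --pt "0 0.1 0" --pt "0 0.1 0" --pt "0 0.1 0" --pt "0 0.1 1" --pt "0 0.1 2" --pt "0 0.1 3" --pt "0 0.1 4" --pt "0 0.1 5" --pt "0 0.1 6.5" --pt "0 0.1 8" --pt "0 0.1 9" --pt "0 0.1 9.6" --pt "0 0.1 9.6" --spin '[-10,-20,-30,-40,-50,-60,-70,-80,-90,-100,-100,-100,-100,-100,-100]'

```text
time_s: 9.2
tool_pos: [0.5279, 0.1504, 0.122]
tool_rot: [-0.173, 0.985, 0.0, -0.0]
wrist_force: [-0.7, 0.3, 0.1]
gripper_width: 1.002
finger_force: 0.0
```

>>> jog_arm --fingers '[1,1,1,1,1,1,1,1]' --pt "0 0 0" --pt "0 0 0" --pt "0 0 0" --pt "0 0 0" --pt "0 0 0" --pt "0 0 0" --pt "0 0 0" --pt "0 0 0" --spin '[0,0,0,0,0,0,0,0]'

```text
time_s: 10.2
tool_pos: [0.5283, 0.1503, 0.1227]
tool_rot: [-0.173, 0.985, -0.0, 0.0]
wrist_force: [0.2, -2.5, 4.7]
gripper_width: 0.447
finger_force: 59.5
```

```bash
python3 - <<'E'
from h import *
s=arm.get_state();print({k:np.round(s[k],3) for k in ['joint_pos','wrist_force','wrist_torque','finger_force','gripper_width','effort']})
E
```

```text
{'joint_pos': array([ 0.169,  0.521,  1.656, -0.   ,  0.963, -1.75 ]), 'wrist_force': array([ 0.202, -2.548,  4.67 ]), 'wrist_torque': array([-0.336,  0.087, -0.021]), 'finger_force': np.float64(59.474), 'gripper_width': np.float64(0.447), 'effort': array([ 1.2580e+00, -7.7663e+01, -2.7356e+01,  6.1300e-01, -2.8300e-01,
       -1.0000e-03])}
```

>>> jog_arm --fingers '[1,1,1,1,1,1,1,1,1,1,1,1,1]' --pt "0 0 0.01" --pt "0 0 0.02" --pt "0 0 0.03" --pt "0 0 0.04" --pt "0 0 0.05" --pt "0 0 0.06" --pt "0 0 0.07" --pt "0 0 0.08" --pt "0 0 0.09" --pt "0 0 0.1" --pt "0 0 0.11" --pt "0 0 0.12" --pt "0 0 0.12" --spin '[10,20,30,40,50,60,70,80,90,100,110,120,120]'

```text
time_s: 11.82
tool_pos: [0.5289, 0.1509, 0.1215]
tool_rot: [0.766, 0.643, 0.001, 0.0]
wrist_force: [2.8, 5.3, 2.0]
gripper_width: 0.444
finger_force: 59.8
```

```bash
cat > st.py <<'E'
from h import *
s=arm.get_state();print({k:np.round(s[k],3).tolist() for k in ['joint_pos','wrist_force','wrist_torque','finger_force','gripper_width','tool_pos']},s['effort'][5])
E
python3 st.py
```

```text
{'joint_pos': [0.169, 0.523, 1.657, 0.001, 0.959, 0.343], 'wrist_force': [2.813, 5.275, 2.041], 'wrist_torque': [0.789, -0.521, -0.077], 'finger_force': 59.841, 'gripper_width': 0.444, 'tool_pos': [0.529, 0.151, 0.122]} 3.3362504839897156
```

>>> jog_arm --fingers '[1,1,1,1,1]' --pt "0 0 0.01" --pt "0 0 0.02" --pt "0 0 0.02" --pt "0 0 0.03" --pt "0 0 0.03" --spin '[7,14,21,28,30]'

```text
time_s: 12.45
tool_pos: [0.5291, 0.1508, 0.1212]
tool_rot: [0.906, 0.423, 0.001, 0.0]
wrist_force: [4.7, 4.2, 2.0]
gripper_width: 0.452
finger_force: 59.8
```

```bash
python3 st.py
```

```text
{'joint_pos': [0.169, 0.524, 1.657, 0.0, 0.959, 0.866], 'wrist_force': [4.685, 4.21, 1.961], 'wrist_torque': [0.449, -0.824, 0.066], 'finger_force': 59.843, 'gripper_width': 0.452, 'tool_pos': [0.529, 0.151, 0.121]} 0.4598138853907585
```

>>> jog_arm --fingers '[1,1,1,1]' --pt "0 0 0.01" --pt "0 0 0.01" --pt "0 0 0.02" --pt "0 0 0.02" --spin '[6,12,18,20]'

```text
time_s: 12.95
tool_pos: [0.5292, 0.1507, 0.1211]
tool_rot: [0.966, 0.26, 0.001, 0.0]
wrist_force: [5.1, 2.2, 1.3]
gripper_width: 0.449
finger_force: 59.9
```

```bash
python3 st.py
```

```text
{'joint_pos': [0.169, 0.524, 1.657, -0.0, 0.958, 1.214], 'wrist_force': [5.132, 2.233, 1.348], 'wrist_torque': [0.342, -0.837, 1.731], 'finger_force': 59.905, 'gripper_width': 0.449, 'tool_pos': [0.529, 0.151, 0.121]} 1.8584057316184044
```

>>> jog_arm --fingers '[1,1,1]' --pt "0 0 0" --pt "0 0 0" --pt "0 0 0" --spin '[3,6,6]'

```text
time_s: 13.32
tool_pos: [0.5282, 0.1502, 0.1208]
tool_rot: [0.978, 0.209, 0.0, 0.0]
wrist_force: [0.8, -3.3, 5.6]
gripper_width: 0.448
finger_force: 60.4
```

```bash
python3 st.py; python3 - <<'E'
from h import *
print(2*np.degrees(np.arctan2(*arm.get_state()['tool_rot'][[1,0]])))
f=eyes.grab_frame('top');p=proj(f,[[.528,.15,.15]])[0].astype(int);w=25
a=cv2.resize(f['frame'][p[1]-w:p[1]+w,p[0]-w:p[0]+w],(400,400),interpolation=cv2.INTER_CUBIC)
f=eyes.grab_frame('scene');p=proj(f,[[.528,.15,.15]])[0].astype(int)
b=cv2.resize(f['frame'][p[1]-w:p[1]+w,p[0]-w:p[0]+w],(400,400),interpolation=cv2.INTER_CUBIC)
cv2.imwrite('pics/cap3.png',np.hstack([a,b])[:,:,::-1])
E
```

```text
{'joint_pos': [0.169, 0.524, 1.658, -0.0, 0.959, 1.318], 'wrist_force': [0.76, -3.274, 5.584], 'wrist_torque': [-0.517, -0.174, -0.121], 'finger_force': 60.361, 'gripper_width': 0.448, 'tool_pos': [0.528, 0.15, 0.121]} 0.8578338660299778
24.16290746891989
```

View pics/cap3.png

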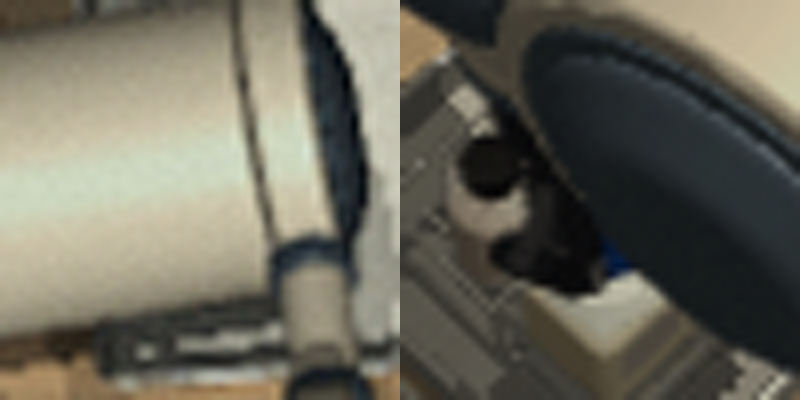

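>>> jog_arm --fingers '[1,1]' --pt "0 0 0" --pt "0 0 0" --spin '[2,2]'

```text
time_s: 13.68
tool_pos: [0.5282, 0.1503, 0.1207]
tool_rot: [0.981, 0.192, 0.0, 0.0]
wrist_force: [1.7, -3.2, 4.9]
gripper_width: 0.449
finger_force: 60.5
```

```bash
python3 st.py
```

```text
{'joint_pos': [0.169, 0.524, 1.658, -0.001, 0.959, 1.354], 'wrist_force': [1.654, -3.192, 4.941], 'wrist_torque': [-0.618, -0.212, 0.662], 'finger_force': 60.475, 'gripper_width': 0.449, 'tool_pos': [0.528, 0.15, 0.121]} 1.1373594403266907
```

>>> jog_arm --fingers '[1,1]' --pt "0 0 0" --pt "0 0 0" --spin '[2,2]'

```text
time_s: 13.92
tool_pos: [0.5282, 0.1503, 0.1207]
tool_rot: [0.985, 0.175, 0.0, 0.0]
wrist_force: [1.7, -3.7, 4.4]
gripper_width: 0.447
finger_force: 60.5
```

```bash
python3 st.py
```

```text
{'joint_pos': [0.169, 0.524, 1.658, -0.001, 0.959, 1.388], 'wrist_force': [1.699, -3.739, 4.421], 'wrist_torque': [-0.542, -0.146, 1.675], 'finger_force': 60.467, 'gripper_width': 0.447, 'tool_pos': [0.528, 0.15, 0.121]} 2.226371616125107
```

Bottomed: the torque climbs twice to about 1.7 N·m at 0.5 N·m/deg, so the wind-up is about 3°. Backing off 93°.

>>> jog_arm --fingers '[1,1,1,1,1,1,1,1,1,1,1,1,1,1,1,1,1,1]' --pt "0 0 0" --pt "0 0 0" --pt "0 0 -0.01" --pt "0 0 -0.02" --pt "0 0 -0.03" --pt "0 0 -0.04" --pt "0 0 -0.05" --pt "0 0 -0.06" --pt "0 0 -0.07" --pt "0 0 -0.08" --pt "0 0 -0.08" --pt "0 0 -0.09" --pt "0 0 -0.1" --pt "0 0 -0.1" --pt "0 0 -0.1" --pt "0 0 -0.1" --pt "0 0 -0.1" --pt "0 0 -0.1" --spin '[-3,-9,-16,-24,-32,-40,-48,-56,-64,-72,-79,-85,-89,-92,-93,-93,-93,-93]'

```text
time_s: 16.18
tool_pos: [0.529, 0.15, 0.1219]
tool_rot: [0.551, 0.834, 0.0, 0.001]
wrist_force: [5.4, -6.9, 4.5]
gripper_width: 0.451
finger_force: 60.3
```

```bash
python3 st.py; python3 - <<'E'
from h import *
print(2*np.degrees(np.arctan2(*arm.get_state()['tool_rot'][[1,0]])))
f=eyes.grab_frame('scene');p=proj(f,[[.56,.06,.1]])[0].astype(int);w=60
b=cv2.resize(f['frame'][p[1]-w:p[1]+w,p[0]-w:p[0]+w],(600,600),interpolation=cv2.INTER_CUBIC)
cv2.imwrite('pics/end.png',b[:,:,::-1])
E
```

```text
{'joint_pos': [0.168, 0.523, 1.656, -0.001, 0.961, -0.235], 'wrist_force': [5.359, -6.871, 4.523], 'wrist_torque': [-1.218, -0.87, 0.005], 'finger_force': 60.285, 'gripper_width': 0.451, 'tool_pos': [0.529, 0.15, 0.122]} 0.03870335058309138
113.12059989511467
```

View pics/end.png

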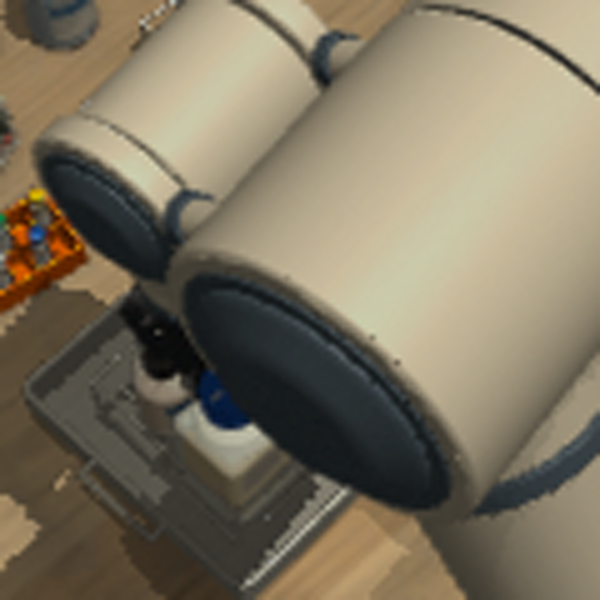

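The fingers hold the blue cap (about 220,400); the rack and bottle are in place. The torque is near zero and the tool is steady. Handing in.

```bash
python3 -c "
from rig import arm
print(arm.job_done())"
```

```text
the job is handed in; nothing more can be done
None
```

The job is handed in: the lid is snapped shut, the cap bottomed out and is backed off about 90°, and the gripper is still holding it at 60 N; I couldn't see the cap's tick clearly, so the 90° comes from the tool's rotation and the torque at the stop.

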